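# Bring the tube on the rotator to the top

### The job

The tube rotator has stopped with its one capped sample tube hanging low. Push its spoke-like arms round with the fingertips, one after another, until the tube stands straight up, cap on top and ready to be opened, and leave it there. Push gently, grip nothing, do not touch the tube, do not shift the rotator on the bench, and leave everything else where it stands.

Things in the scene. Friction and masses are not known exactly. Their poses are not given: they have to be found in the camera images.
- rotator: the tube rotator: white box-shaped motor unit, 108 deep, 144 wide, 196 high (211 over its knob), 6 kg, loose on rubber feet, a five-armed rotor upright at its front. Origin on the bench 78 mm behind the arms' mid-plane; z up, x along the axle away from the robot, y to the robot's left, up to 0.3 rad of yaw. The housing spans 48 mm in front to 60 mm behind the origin
- axle (a point): centre of the rotor on its axle, in the mid-plane of the arms, 175 mm above the bench; same axes as the rotator. The hub's radius is 34 mm. Five flat straight radial arms, 72 degrees (1.257 rad) apart, no rim: each 20 wide in the plane of turning, 6 thick, ending 125 mm from the axle. The arms' mid-plane is 30 mm in front of the housing's front panel
- rotor (a joint): rotor angle: 0 or any whole turn (2 pi) = tube straight up; grows clockwise as the robot sees it (top towards -y). Turns freely both ways; drag of about 0.18 N m holds it wherever it is left, so 2 to 3 N near an arm's end turns it and it stops with the push. One arm lies right behind the tube, the four bare ones 72, 144, 216 and 288 degrees clockwise of it
- bare_arm (a point): middle of the outer end of the first bare arm clockwise of the tube, 125 mm from the axle. Each bare arm has on its front face a small black spring clip and foot rest, no wider than the arm, 82 to 121 mm from the axle and up to 21 mm in front of the mid-plane; its two narrow edges are plain
- tube_cap (a point): centre of the outer end of the tube's cap, on the rotor, 140 mm from the axle and 12 mm in front of the arms' mid-plane; its z axis runs along the tube from the axle outward. When the tube points up it is 315 mm above the bench
- tube: the sample tube clipped to the front of one arm, 17 diameter and 54 long, pale contents and white cap, the cap outward, turning with the rotor. Origin at its inner end, 86 mm from the axle, z outward along the tube
- bottle: bystander: brown reagent bottle with a screw cap, 62 diameter, 135 high, standing to the left of the rotator; origin at the centre of its foot
- jar: bystander: white plastic jar with a screw lid, 56 diameter, 85 high, standing to the left of the rotator; origin at the centre of its foot
- wash: bystander: white wash bottle with a bent spout, 75 x 90 x 181, standing to the left; origin at the centre of its foot
- stopper: bystander: rubber stopper, 28 diameter, 24 high, to the left of the rotator; origin at the centre of its foot
- spare_stopper: bystander: rubber stopper, 28 diameter, 24 high, to the right of the rotator; origin at the centre of its foot
- tape: bystander: roll of tape lying flat, 96 diameter, 25 high, to the right of the rotator; origin at the centre of its underside

How it is judged:
By the outcome, as a careful person would: the job done as asked, in the order asked, and still so for the second after the job is handed in, with the robot touching nothing.
It also fails if it takes over 53 s, if anything falls off the work surface, if the arm or the gripper's body presses on something with over 40 N, if the wrist force passes 120 N, or if a joint passes its speed limit or range.

### The arm

A 6-joint arm with a two-finger parallel gripper is mounted at the origin on a cart in front of the work surface, level with it; the furniture and walls round the work are solid. World frame = base frame: x ahead of the robot, y to its left, z up, the work surface at z = 0. Lengths are in m, angles in rad, forces in N, time in s.
With the tool pointing down it reaches from about 0.25 to 0.725 m from the base axis. Payload 4 kg.
Tool frame: the origin (TCP) lies at the very end of the fingers, on their centre line; the grasp point (between the pads) lies 19 mm behind it (arm.grasp_offset is the distance from the TCP to the grasp point, in m); z points along the fingers, y is the line along which they close (so a half turn about z gives the same grasp; the last joint's range is limited). The gripper opens to 85 mm and grips with 20 to 120 N. Pads are 22 mm wide; open, the fingers measure 114 mm over their backs; the gripper's body (76 mm by 85 mm) begins 54 mm behind the grasp point. The pads swing forward as they close: fully open they stand 13 mm farther back than shut.
Start: joints at [-1.162, 0.241, 0.005, 1.335, 0, 1.571], TCP at [0.199, -0.459, 0.231] pointing down, gripper open.
Joint ranges: [-2.72, 2.72], [-1.05, 1.87], [-1.09, 1.28], [-1.99, 2.15], [-1.42, 1.44], [-3.14, 3.14]. Speed limits (rad/s): [2.79, 2.79, 3.14, 3.14, 3.14, 3.14].

### API

Orientations are given as a rotation vector (axis times angle).
In Python, from rig import arm, effector, capture, masks_of, place_of gives the robot as it stands. Calls block until the motion is done:
- arm.goto(position, orientation): joint-space move of the TCP to a pose.
- arm.move_l(position, rotation=None, speed=0.15): straight line of the TCP; rotation=None keeps the orientation; speed is the mean speed in m/s.
- arm.goto_joints(angles): joint-space move.
- effector.command_gripper(opening, grip_force=None): finger opening in m; grip_force is the grip in N (None keeps the last); returns when the fingers have stopped.
- arm.sleep(seconds).
- arm.solve_ik(position, orientation): joint angles nearest the present ones, or None.
- arm.get_state(): the state.
- capture(name): name is "scene" or "top" or "wrist"; returns a dict with "frame" (400x640x3 uint8, red, green, blue), "fx", "fy", "cx", "cy" (pixels), "k1" (the pictures are not rectified: a ray, as slopes to the right and down, at radius r is drawn at 1 + k1 r^2 times it, then the intrinsics apply), "view" (4x4, takes a point from world to camera coordinates). Camera axes: x right, y up, looking along -z (the intrinsics and any distortion apply to the point x, -y, -z); pixel columns grow to the right and rows downward; lengths in m; the calibration is good to about 2 mm. A picture is of the moment at which its call begins. There is no depth.
A pose or a line that the arm cannot do raises arm.PlanningError and nothing moves.
- arm.hand_in(): hands the job in; it is judged then, once.
Trained networks look in the newest picture that a camera, given by its name, has taken for a name from the list of things; names that differ only in an ending like _2 or _b are one class to them, and where a whole thing is asked for, a point or a joint stands for the part that bears it (a point fixed in the world has none). Each returns a list of dicts, best first, with "conf" (0 to 1); they miss things now and then, are a little off and sometimes report something else, mostly with a low value. They report only what shows in the picture. A call takes as long as a camera call.
- masks_of(camera, target): "pixels" (400x640 bool, what is visible of it).
- place_of(camera, target): "position" ([x, y, z] in m, in world coordinates, good to about 4 mm: a listed point, or the origin of a listed thing).
The state is a dict: "time": time; "joint_pos": joint angles; "joint_velocities": joint speeds; "joint_torque": joint torques, N m; "position": TCP position; "tcp_rot": TCP orientation; "ft_force": force on the tool from outside, world axes, zero at the start; "torque": the same for the moment, N m; "gripper_width": finger opening in m; "grasp_force": force on a finger pad.
Only numpy, scipy, OpenCV 4.12 (cv2) and the standard library are available. Lean on these libraries where they do the work, as an engineer would, in place of code of your own. Each camera call takes 0.05 s, during which the arm holds its last target. There are 200 camera calls.

## Working session

There is one attempt and no reset: what is moved stays moved. The work goes in short steps, each a Python script; the robot and the scene stay as the last script left them, time stands still between calls to the robot, and variables do not carry over. Pictures are saved under pics/ and viewed, at most 10 in all, crops included, and the job is handed in when it is done.

```bash
mkdir -p pics; ls
python3 - <<'E'
from rig import *
import cv2,numpy as np
for c in ("scene","top"):
    d=capture(c); cv2.imwrite(f"pics/{c}0.png",d["frame"][:,:,::-1])
    print(c,np.linalg.inv(d["view"])[:3].round(3).tolist())
    for t in ("rotator","axle","bare_arm","tube_cap","tube","bottle","jar","wash","stopper","spare_stopper","tape"):
        print(t,[(np.round(o["position"],3).tolist(),round(o["conf"],2)) for o in place_of(c,t)[:3]])
print(arm.get_state())
E
```

```text
pics
scene [[-0.909, 0.262, -0.324, 0.018], [-0.417, -0.6, 0.683, 1.064], [-0.015, 0.756, 0.655, 1.119]]
rotator [([0.527, 0.044, -0.003], 0.65), ([0.449, 0.065, 0.174], 0.59)]
axle [([0.448, 0.066, 0.174], 0.68)]
bare_arm [([0.482, 0.169, 0.24], 0.97)]
tube_cap [([0.469, 0.172, 0.085], 0.81)]
tube [([0.459, 0.134, 0.122], 0.65)]
bottle [([0.467, 0.37, -0.004], 0.91), ([0.485, 0.163, 0.244], 0.64)]
jar [([0.558, 0.288, 0.002], 0.63)]
wash [([0.571, 0.456, 0.001], 0.94)]
stopper [([0.393, 0.264, -0.002], 0.45)]
spare_stopper [([0.515, -0.277, 0.0], 0.52), ([0.472, 0.172, 0.087], 0.43)]
tape [([0.427, -0.31, -0.002], 0.6)]
top [[-0.009, 0.978, -0.209, 0.213], [-1.0, -0.009, -0.001, 0.089], [-0.003, 0.209, 0.978, 1.501]]
rotator [([0.529, 0.04, -0.004], 0.9), ([0.392, 0.264, 0.001], 0.68)]
axle [([0.45, 0.067, 0.174], 0.97), ([0.556, 0.288, 0.002], 0.21)]
bare_arm [([0.516, -0.274, 0.003], 0.58), ([0.479, 0.166, 0.241], 0.56)]
tube_cap [([0.469, 0.17, 0.091], 0.95)]
tube [([0.455, 0.132, 0.118], 0.42)]
bottle [([0.465, 0.371, 0.002], 0.91)]
jar [([0.558, 0.289, 0.003], 0.62)]
wash [([0.
[... 180 characters left out ...]
1)]
{'time': 1.2, 'joint_pos': array([-1.16199877e+00,  2.40553621e-01,  5.00530340e-03,  1.33521130e+00,
       -1.84637721e-06,  1.57081917e+00]), 'joint_velocities': array([-0.00084109, -0.00061761,  0.00223163,  0.0010419 , -0.00019815,
       -0.00044948]), 'joint_torque': array([ 2.39643741e-03, -3.72222984e+01,  2.52689534e+01,  1.51474032e-03,
        4.41465079e-05, -5.55090651e-06]), 'position': array([ 0.19875179, -0.45879805,  0.23133168]), 'tcp_rot': array([3.07616645e+00, 6.37633231e-01, 8.86513317e-06]), 'ft_force': array([-0.44560972, -0.60343724,  0.21077628]), 'torque': array([-0.07027707,  0.01358132,  0.03051111]), 'grasp_force': 0.0, 'gripper_width': 0.08562836431296313}
```

View pics/scene0.png

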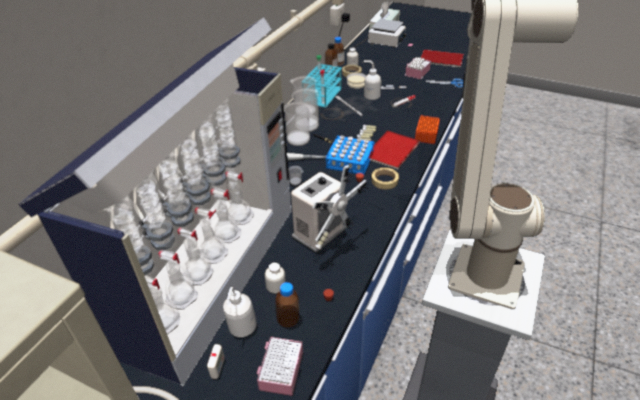

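View pics/top0.png

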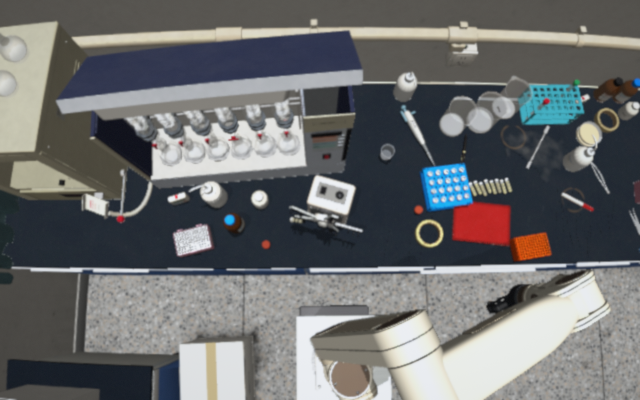

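```bash
cat > h.py <<'E'
from rig import *
import numpy as np
from scipy.spatial.transform import Rotation as R
AX=np.array([.449,.0665,.174]); YAW=-.30
X=np.array([np.cos(YAW),np.sin(YAW),0]); Y=np.array([-np.sin(YAW),np.cos(YAW),0]); Z=np.array([0,0,1.])
H=.0145  # finger half size along closing direction
def pose(deg,gap=0.,depth=.014,pitch=0,sgn=1,r=.1,roll=None):
    """fingertip behind (ccw of) an arm at angle deg, tool y along the push"""
    f=np.radians(deg); u=-np.sin(f)*Y+np.cos(f)*Z; t=-np.cos(f)*Y-np.sin(f)*Z
    p=AX+r*u-(.010+H+gap)*t+depth*X
    g=np.radians(deg if roll is None else roll); ty=sgn*(-np.cos(g)*Y-np.sin(g)*Z)
    M=R.from_rotvec(np.radians(pitch)*Y)*R.from_matrix(np.c_[np.cross(ty,X),ty,X])
    return p,M.as_rotvec()
def angle():
    out=[]
    for c in ("scene","top"):
        capture(c)
        for n,o in (("tube_cap",0),("bare_arm",72)):
            for q in place_of(c,n)[:2]:
                v=np.array(q["position"])-AX; y,z=v@Y,v@Z
                if abs(np.hypot(y,z)-(.14 if o==0 else .125))<.015 and abs(v@X)<.04:
                    out.append((c,n,round((np.degrees(np.arctan2(-y,z))-o+180)%360-180,1),round(q["conf"],2)))
    return out
E
python3 - <<'E'
from h import *
for pitch in (0,20,40):
  for sgn in (1,-1):
    for dep in (-.08,.014):
      print(pitch,sgn,dep)
      for a in (5,40,85):
        q=arm.solve_ik(*pose(a,depth=dep,pitch=pitch,sgn=sgn)); print("  ",a,None if q is None else q.round(2))
print(angle())
E
```

```text
0 1 -0.08
   5 None
   40 None
   85 None
0 1 0.014
   5 None
   40 None
   85 None
0 -1 -0.08
   5 None
   40 None
   85 None
0 -1 0.014
   5 None
   40 None
   85 None
20 1 -0.08
   5 [ 1.07 -0.28 -0.98  0.36 -1.17 -2.03]
   40 None
   85 None
20 1 0.014
   5 [ 0.69 -0.2  -1.05 -0.26 -0.91 -2.57]
   40 None
   85 None
20 -1 -0.08
   5 [ 1.07 -0.28 -0.98  0.36 -1.17  1.11]
   40 None
   85 None
20 -1 0.014
   5 [ 0.69 -0.2  -1.05 -0.26 -0.91  0.57]
   40 None
   85 None
40 1 -0.08
   5 [ 0.84 -0.37 -0.75  0.73 -0.77 -2.1 ]
   40 [ 0.7  -0.53 -0.86  0.67 -0.7  -1.66]
   85 [ 0.5  -0.61 -1.06  0.42 -0.58 -1.08]
40 1 0.014
   5 [ 0.54 -0.27 -0.73  0.44 -0.61 -2.43]
   40 [ 0.37 -0.38 -0.83  0.37 -0.49 -1.97]
   85 [ 0.18 -0.36 -1.01  0.11 -0.36 -1.34]
40 -1 -0.08
   5 [ 0.84 -0.37 -0.75  0.73 -0.77  1.04]
   40 [ 0.7  -0.53 -0.86  0.67 -0.7   1.48]
   85 [ 0.5  -0.61 -1.06  0.42 -0.58  2.06]
40 -1 0.014
   5 [ 0.54 -0.27 -0.73  0.44 -0.61  0.71]
   40 [ 0.37 -0.38 -0.83  0.37 -0.49  1.17]
   85 [ 0.18 -0.36 -1.01  0.11 -0.36  1.8 ]
[('scene', 'tube_cap', np.float64(-129.1), 0.68), ('top', 'tube_cap', np.float64(-128.1), 0.78), ('top', 'bare_arm', np.float64(-129.3), 0.72)]
```

```bash
cat >> h.py <<'E'
H=.011
def pose(deg,gap=0.,depth=.013,pitch=35,sgn=1,r=.1,yaw=0.):
    """finger behind (ccw of) an arm at angle deg; its pad width lies along the push"""
    f=np.radians(deg); u=-np.sin(f)*Y+np.cos(f)*Z; t=-np.cos(f)*Y-np.sin(f)*Z
    T=R.from_rotvec(yaw*Z)*R.from_rotvec(np.radians(pitch)*Y); d=T.apply(X)
    hp=H*np.hypot(np.cos(f),np.sin(f)/np.cos(np.radians(pitch)))
    p=AX+r*u-(.010+hp+gap)*t+d/(d@X)*.013+(depth-.013)*X
    M=T*R.from_matrix(np.c_[np.cross(sgn*u,X),sgn*u,X])
    return p,M.as_rotvec()
E
python3 - <<'E'
from h import *
for pitch in (30,35,40):
  for sgn in (1,-1):
   for yaw in (0,):
    for dep in (-.08,.013):
      print(pitch,sgn,dep)
      for a in (5,45,85):
        q=arm.solve_ik(*pose(a,gap=.015,depth=dep,pitch=pitch,sgn=sgn,yaw=yaw)); print("  ",a,None if q is None else q.round(2))
E
```

```text
30 1 -0.08
   5 [ 0.98 -0.31 -0.86  0.56 -0.98  2.69]
   45 [ 0.86 -0.52 -0.99  0.49 -0.92 -3.08]
   85 None
30 1 0.013
   5 [ 0.65 -0.24 -0.88  0.14 -0.78  2.27]
   45 [ 0.46 -0.38 -1.    0.05 -0.64  2.8 ]
   85 None
30 -1 -0.08
   5 [ 0.98 -0.31 -0.86  0.56 -0.98 -0.45]
   45 [ 0.86 -0.52 -0.99  0.49 -0.92  0.07]
   85 None
30 -1 0.013
   5 [ 0.65 -0.24 -0.88  0.14 -0.78 -0.87]
   45 [ 0.46 -0.38 -1.    0.05 -0.64 -0.34]
   85 None
35 1 -0.08
   5 [ 0.92 -0.32 -0.81  0.63 -0.88  2.67]
   45 [ 0.78 -0.52 -0.93  0.57 -0.81 -3.1 ]
   85 None
35 1 0.013
   5 [ 0.61 -0.25 -0.81  0.29 -0.7   2.29]
   45 [ 0.42 -0.38 -0.92  0.21 -0.57  2.82]
   85 [ 0.22 -0.37 -1.09 -0.04 -0.42 -2.91]
35 -1 -0.08
   5 [ 0.92 -0.32 -0.81  0.63 -0.88 -0.47]
   45 [ 0.78 -0.52 -0.93  0.57 -0.81  0.04]
   85 None
35 -1 0.013
   5 [ 0.61 -0.25 -0.81  0.29 -0.7  -0.85]
   45 [ 0.42 -0.38 -0.92  0.21 -0.57 -0.32]
   85 [ 0.22 -0.37 -1.09 -0.04 -0.42  0.23]
40 1 -0.08
   5 [ 0.86 -0.33 -0.76  0.7  -0.78  2.64]
   45 [ 0.7  -0.52 -0.87  0.65 -0.7  -3.14]
   85 [ 0.5  -0.61 -1.05  0.43 -0.58 -2.64]
40 1 0.013
   5 [ 0.57 -0.24 -0.73  0.42 -0.62  2.31]
   45 [ 0.38 -0.37 -0.84  0.35 -0.5   2.83]
   85 [ 0.19 -0.37 -1.    0.13 -0.37 -2.9 ]
40 -1 -0.08
   5 [ 0.86 -0.33 -0.76  0.7  -0.78 -0.51]
   45 [ 0.7  -0.52 -0.87  0.65 -0.7   0.01]
   85 [ 0.5  -0.61 -1.05  0.43 -0.58  0.5 ]
40 -1 0.013
   5 [ 0.57 -0.24 -0.73  0.42 -0.62 -0.84]
   45 [ 0.38 -0.37 -0.84  0.35 -0.5  -0.31]
   85 [ 0.19 -0.37 -1.    0.13 -0.37  0.24]
```

Run:
```python
from h import *
import cv2
P=dict(pitch=40,sgn=-1)
effector.command_gripper(0.0)
q=arm.solve_ik(*pose(14,gap=.015,depth=-.10,**P)); print(q)
a=q.copy(); a[1]-=.2; b=a.copy(); b[0]=-1.16
arm.goto_joints(b); arm.goto_joints(a); arm.goto_joints(q)
s=arm.get_state(); print(s["time"],s["position"],s["ft_force"],s["gripper_width"])
d=capture("wrist"); cv2.imwrite("pics/w1.png",d["frame"][:,:,::-1])
d=capture("scene"); cv2.imwrite("pics/s1.png",cv2.resize(d["frame"][130:280,240:480,::-1],(800,500)))
print(angle())
```

```text
[ 0.91580135 -0.38015909 -0.76942199  0.78881481 -0.80132733 -0.27876928]
6.4 [0.35691911 0.10579241 0.26812863] [-0.51098094 -0.96889739  0.88383533] -0.00039711441630913723
[('scene', 'tube_cap', np.float64(-128.0), 0.71), ('scene', 'bare_arm', np.float64(-128.0), 0.61), ('top', 'tube_cap', np.float64(-128.3), 0.97), ('top', 'bare_arm', np.float64(-128.6), 0.82)]
```

View pics/w1.png

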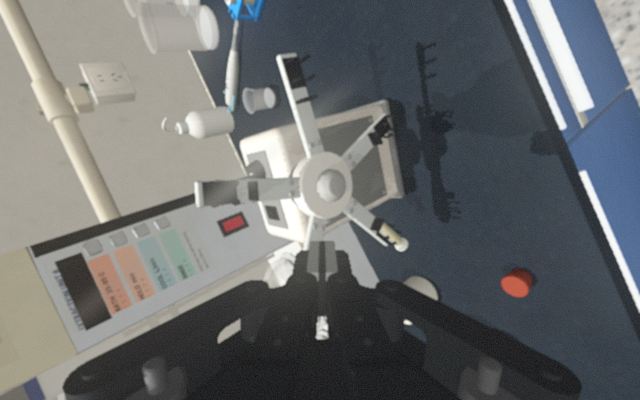

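View pics/s1.png

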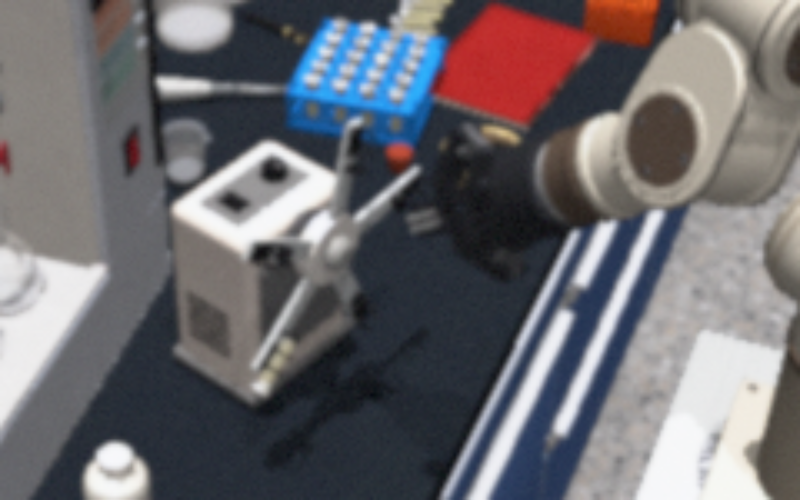

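Run:
```python
from h import *
import cv2
P=dict(pitch=40,sgn=-1)
F0=arm.get_state()["ft_force"]
def f(): return np.round(arm.get_state()["ft_force"]-F0,1)
for d in (-.05,-.02,.0,.013):
    arm.move_l(*pose(15.5,gap=.015,depth=d,**P),speed=.1); print(d,f())
    if np.linalg.norm(f())>6: break
print(arm.get_state()["time"])
d=capture("wrist"); cv2.imwrite("pics/w2.png",d["frame"][:,:,::-1])
d=capture("scene"); cv2.imwrite("pics/s2.png",cv2.resize(d["frame"][130:280,240:480,::-1],(800,500)))
print(angle())
```

```text
-0.05 [-0.5  0.1 -1.4]
-0.02 [-0.2 -0.4 -0.7]
0.0 [-0.7 -1.2 -0.5]
0.013 [-0.6 -1.3 -0.7]
8.5333
[('scene', 'tube_cap', np.float64(-130.2), 0.59), ('scene', 'bare_arm', np.float64(-129.8), 0.68), ('top', 'tube_cap', np.float64(-127.3), 0.6), ('top', 'bare_arm', np.float64(-129.2), 0.62)]
```

View pics/w2.png

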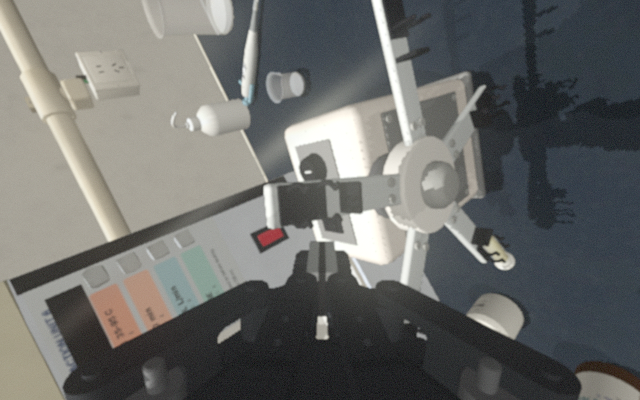

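View pics/s2.png

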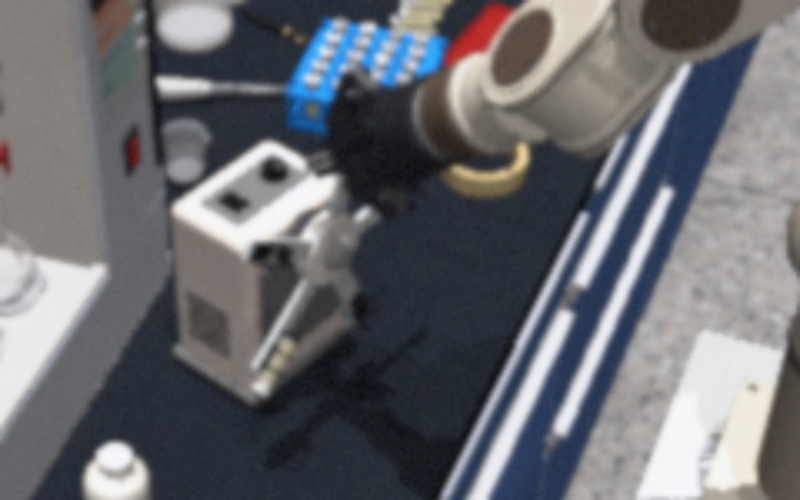

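```bash
cat >> h.py <<'E'
P=dict(pitch=40,sgn=-1)
def push(a,b,step=4,lim=12,speed=.04):
    F0=arm.get_state()["ft_force"]
    for x in np.linspace(a,b,max(2,int(abs(b-a)/step)+1))[1:]:
        arm.move_l(*pose(x,**P),speed=speed)
        F=arm.get_state()["ft_force"]-F0
        print(round(x),F.round(1).tolist())
        if np.linalg.norm(F)>lim: print("STOP"); return False
    return True
E
python3 - <<'E'
from h import *
arm.move_l(*pose(15.5,gap=.002,**P),speed=.05)
push(15.5,35)
print(angle(),arm.get_state()["time"])
E
```

```text
20 [0.9, -0.0, 1.3]
25 [0.9, -0.4, 1.2]
30 [1.9, 0.2, 0.2]
35 [1.2, 0.7, 0.9]
[('scene', 'tube_cap', np.float64(-107.1), 0.81), ('scene', 'bare_arm', np.float64(-107.9), 0.71), ('top', 'tube_cap', np.float64(-106.8), 0.84), ('top', 'bare_arm', np.float64(-107.3), 0.62)] 11.125
```

Run:
```python
from h import *
if push(35,82,step=5):
    arm.move_l(*pose(82,gap=.015,**P),speed=.06)
    arm.move_l(*pose(82,gap=.015,depth=-.07,**P),speed=.12)
print(angle(),arm.get_state()["time"])
for n in ("axle","rotator"): print(n,[(q["position"].round(3) if hasattr(q["position"],"round") else q["position"],q["conf"]) for q in place_of("top",n)[:1]])
```

```text
40 [-0.3, 0.1, -0.9]
45 [-0.5, -0.3, -0.6]
51 [-0.4, -1.1, -0.6]
56 [0.1, 0.2, -0.6]
61 [-1.0, 0.2, 1.1]
66 [-1.8, -0.8, -0.8]
72 [-1.0, -0.6, -0.8]
77 [-0.2, -0.9, 0.0]
82 [-1.0, -0.5, -0.4]
[('scene', 'tube_cap', np.float64(-59.8), 0.85), ('scene', 'bare_arm', np.float64(-59.4), 0.57), ('top', 'tube_cap', np.float64(-58.4), 0.93), ('top', 'bare_arm', np.float64(-59.1), 0.87)] 16.0667
axle [([0.449, 0.0663, 0.1745], 0.93)]
rotator [([0.5288, 0.0413, -0.0049], 0.66)]
```

Run:
```python
from h import *
arm.move_l(*pose(45,gap=.015,depth=-.08,**P),speed=.15)
arm.move_l(*pose(12,gap=.018,depth=-.08,**P),speed=.15)
F0=arm.get_state()["ft_force"]
ok=True
for d in (-.04,-.01,.013):
    arm.move_l(*pose(12,gap=.018,depth=d,**P),speed=.1)
    F=arm.get_state()["ft_force"]-F0; print(F.round(1))
    if np.linalg.norm(F)>6: ok=False;break
if ok:
    arm.move_l(*pose(12,gap=.004,**P),speed=.06)
    push(12,64,step=5)
print(angle(),angle(),arm.get_state()["time"])
```

```text
[-0.1  0.   0.2]
[ 0.7  0.8 -0.4]
[-0.1  0.2  1. ]
17 [1.1, 0.3, -0.9]
22 [0.1, 0.1, 0.1]
28 [-1.1, 0.8, -0.6]
33 [-0.0, 0.9, -0.9]
38 [0.9, 0.7, -1.2]
43 [0.0, 0.3, -0.0]
48 [-0.0, 0.6, -0.8]
54 [0.0, 0.3, -1.2]
59 [-1.2, 1.8, -1.0]
64 [-0.7, 0.0, -0.6]
[('scene', 'tube_cap', np.float64(-4.1), 0.88), ('scene', 'bare_arm', np.float64(-6.3), 0.7), ('scene', 'bare_arm', np.float64(-77.5), 0.24), ('top', 'tube_cap', np.float64(-5.0), 0.59)] [('scene', 'tube_cap', np.float64(-5.4), 0.64), ('scene', 'bare_arm', np.float64(-5.3), 0.77), ('top', 'tube_cap', np.float64(-5.3), 0.67)] 23.9
```

Run:
```python
from h import *
push(64,68.6,step=2,speed=.02)
for i in range(4):
    a=angle(); print([(x[0][0],x[1][0],float(x[2])) for x in a])
for i in range(3):
  for c in ("scene","top"):
    capture(c)
    for n in ("axle","tube_cap"):
        q=place_of(c,n); print(c,n,np.round(q[0]["position"],4) if q else None)
```

```text
66 [1.0, 1.1, 1.0]
69 [0.3, 1.5, 0.3]
[('s', 't', -1.2), ('s', 'b', -1.6), ('t', 't', -1.5)]
[('s', 't', -0.8), ('s', 'b', -1.8), ('t', 't', -0.4)]
[('s', 't', -0.7), ('s', 'b', -1.3), ('t', 't', 1.1)]
[('s', 't', 0.1), ('s', 'b', -2.5), ('t', 't', -0.2)]
scene axle [0.4485 0.0621 0.1721]
scene tube_cap [0.4424 0.0735 0.314 ]
top axle [0.4531 0.0672 0.1752]
top tube_cap [0.4364 0.0702 0.3195]
scene axle [0.4452 0.0663 0.172 ]
scene tube_cap [0.4398 0.0736 0.3134]
top axle [0.4506 0.0677 0.1778]
top tube_cap [0.4399 0.0699 0.3182]
scene axle [0.4483 0.0631 0.1753]
scene tube_cap [0.4402 0.071  0.317 ]
top axle [0.4493 0.0674 0.1726]
top tube_cap [0.4393 0.0728 0.3154]
```

Run:
```python
from h import *
import cv2
push(68.6,69.65,step=1,speed=.02)
arm.sleep(.3)
arm.move_l(*pose(69.65,gap=.015,**P),speed=.06)
arm.move_l(*pose(69.65,gap=.015,depth=-.10,**P),speed=.12)
for i in range(4):
    a=angle(); print([(x[0][0],x[1][0],float(x[2])) for x in a])
d=capture("scene"); cv2.imwrite("pics/s3.png",cv2.resize(d["frame"][130:280,240:480,::-1],(800,500)))
d=capture("wrist"); cv2.imwrite("pics/w3.png",d["frame"][:,:,::-1])
for n in ("axle","tube_cap","bare_arm"):
    q=place_of("wrist",n); print(n,np.round(q[0]["position"],4) if q else None)
print(arm.get_state()["time"])
```

```text
70 [0.1, 0.2, -0.5]
[('s', 't', -0.4), ('s', 'b', -0.2), ('t', 't', 0.9), ('t', 'b', -0.4)]
[('s', 't', -0.6), ('s', 'b', -0.6), ('t', 't', -0.6), ('t', 'b', -0.6)]
[('s', 't', -0.2), ('s', 't', 71.2), ('s', 'b', -1.2), ('t', 't', 0.9), ('t', 'b', 0.4)]
[('s', 't', -0.9), ('s', 'b', -0.5), ('t', 't', 1.4)]
axle [0.4502 0.0617 0.1726]
tube_cap None
bare_arm [ 0.4152 -0.0493  0.2146]
30.1917
```

View pics/s3.png

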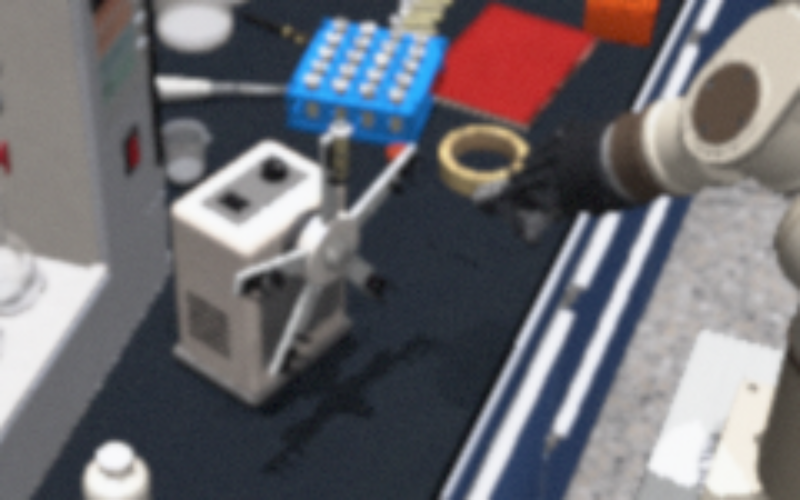

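View pics/w3.png

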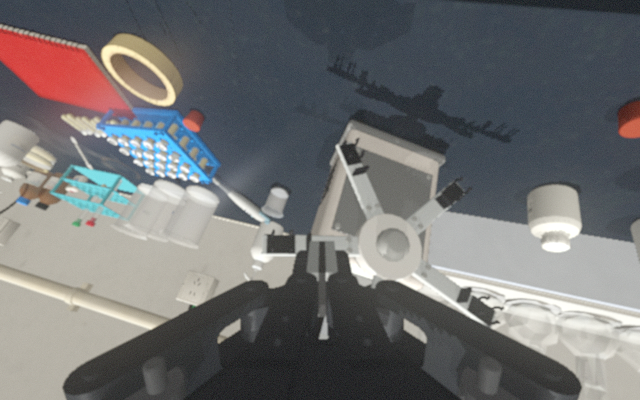

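The scene view shows the tube straight up above the hub, with its cap at about (340,130). The rotator and bystanders are unmoved, and the gripper is clear. The wrist view shows the arms free of the fingers.

```bash
python3 -c "
from rig import arm
print(arm.hand_in())"
```

```text
the job is handed in; nothing more can be done
None
```

The tube now stands straight up, cap on top, to within about 1° by the cameras. I pushed two bare arms round in turn with the closed fingertips, the rotator did not visibly shift, and the job is handed in with the robot clear.

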